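Tip two cartons flat onto the packing paper

ROBOT

A 7-joint arm with a two-finger parallel gripper is mounted at the origin on the work surface. World frame = base frame: x ahead of the robot, y to its left, z up, the work surface at z = 0. Lengths are in m, angles in rad, forces in N, time in s.
With the tool pointing down it reaches from about 0.425 to 0.925 m from the base axis. Payload 6.8 kg.
Tool frame: the origin (TCP) lies between the finger pads; the fingertips stand 14 mm ahead of it and the grasp point (between the pads) lies 5 mm behind it; z points along the fingers, y is the line along which they close (so a half turn about z gives the same grasp; the last joint's range is limited). The gripper opens to 85 mm and grips with 20 to 120 N. Pads are 22 mm wide; open, the fingers measure 114 mm over their backs; the gripper's body (76 mm by 85 mm) begins 54 mm behind the grasp point. The pads swing forward as they close: fully open they stand 13 mm farther back than shut.
Start: joints at [-1.31, 0.477, 0.022, 1.555, -0.011, 1.109, -0.083], TCP at [0.243, 0.63, 0.245] pointing down, gripper open.
Joint ranges: [-2.96, 2.96], [-0.34, 2.1], [-1.41, 1.46], [0.24, 2.44], [-1.37, 4.51], [0.17, 1.92], [-2.96, 2.96]. Speed limits (rad/s): [2.39, 2.39, 3.14, 3.14, 3.14, 3.14, 3.14].

INTERFACE

Orientations are given as a rotation vector (axis times angle).
In Python, from bench import r, eyes, ticket gives the robot as it stands. The module is installed in compiled form; this text tells all that it offers.
- The arm moves only by the tool arm_command, never from a script. Its argument "plan" is text: rows parted by semicolons, each of 4 numbers parted by spaces: the shift along the tool's x, y, z in m, then the turn about the tool's z in degrees. In form: tx ty tz yaw; .... A call has 1 to 20 rows; each row shifts and turns the commanded pose from where the row before left it, along the tool's axes as they then stand; what a row does not reach is not made up. A row lasts 1/8 s, in which the tool goes at most 62.5 mm and 10.7 degrees, less where a joint would pass 70% of its speed; a pose out of reach is approached as far as the arm can. A call is refused whole if a number of a shift passes 0.0625 or a number of a turn 10.7, either way. A call with a gripper value outside its range is refused whole. "hand" is the closure, from -1 (fully open) to 1 (shut), set as the call begins (left out, the last holds). The fingers move at their own pace and stop on an object; "grip_force" is the grip in N (left out, the last holds). Time passes only in rows, so rows that do not move let the fingers close. It gives the time, the measured TCP pose, the force, the opening and the grip force at its end, in the units of the state.
- r.get_obs(): the state, without advancing time (a new reading comes with each control period).
- eyes.grab_frame(name): name is "scene" or "top" or "wrist"; returns (picture, depth): 480x640x3 uint8, red, green, blue; 480x640 float32, m along the optical axis (not along the pixel's ray), 0 where there is no reading.
- eyes.calibration(name): a dict with "fov_y" (degrees; the focal length in pixels is half the picture's height over the tangent of half this angle, whatever the lens; pixels are square), "cx", "cy" (the principal point, pixels), "origin" and "attitude" of the camera in the world; the wrist camera has in their place "tool_from_camera" (4x4, takes a point from camera to tool coordinates, whose origin is the TCP and whose axes are the flange's). Camera axes: x right, y up, looking along -z (the intrinsics and any distortion apply to the point x, -y, -z); pixel columns grow to the right and rows downward; lengths in m; the calibration is good to about 2 mm. A picture is of the moment at which its call begins: read the wrist's pose just before it. calibration takes no time and is no camera call.
- ticket.hand_in(): hands the job in; it is judged then, once.
The state is a dict: "clock": time; "joints": joint angles; "qvel": joint speeds; "tau": joint torques, N m; "tcp_pos": TCP position; "orientation": TCP orientation; "contact_force": force on the tool from outside, world axes, zero at the start; "moment": the same for the moment, N m; "grip_width": finger opening in m; "gripper_force": force on a finger pad.
Only numpy, scipy, OpenCV 4.12 (cv2) and the standard library are available. Lean on these libraries where they do the work, as an engineer would, in place of code of your own. Each camera call takes 0.05 s, during which the arm holds its last target. There are 200 camera calls.

TASK

Two cartons stand on opposite long edges of the sheet of packing paper. With shut fingertips, gently push each one over near its top, in towards the middle of the paper, so that both end lying flat on a broad face, side by side and wholly on the paper; do not grip or lift them, and leave the tin, the tape roll and the glue bottle where they are.

Things in the scene. Friction and masses are not known exactly. Their poses are not given: they have to be found in the camera images.
- sheet: Sheet of white packing paper lying on the table, 400 mm (its own x) by 330 mm (its own y), 1 mm thick and fixed to the table. Origin at its centre on the table; z up. One carton stands just inside each long (400 mm) edge, one nearer each end, so that their landing places lie side by side.
- tall: The taller brown cardboard carton, closed and rigid, 0.2 to 0.45 kg: 210 mm high (its z), 90 mm wide (its x), 60 mm thick (its y). Origin at the centre of its underside. Starts upright, square to the paper within 5 degrees, a broad face towards its middle. Tips over once it leans 16 degrees, turning about its lower edge; pushed in its upper third it does not slide.
- tall_foot_a (a point): Taller carton: point at its foot end, -45 mm along its x from the middle, half-way through its 60 mm thickness (30 mm above the table when the carton lies flat on a broad face).
- tall_foot_b (a point): Taller carton: point at its foot end, +45 mm along its x from the middle, half-way through its 60 mm thickness (30 mm above the table when the carton lies flat on a broad face).
- tall_top_a (a point): Taller carton: point at its top end, -45 mm along its x from the middle, half-way through its 60 mm thickness, 210 mm above the underside (30 mm above the table when the carton lies flat on a broad face).
- tall_top_b (a point): Taller carton: point at its top end, +45 mm along its x from the middle, half-way through its 60 mm thickness, 210 mm above the underside (30 mm above the table when the carton lies flat on a broad face).
- short: The shorter brown cardboard carton, closed and rigid, 0.2 to 0.45 kg: 140 mm high (its z), 90 mm wide (its x), 60 mm thick (its y). Origin at the centre of its underside. Starts upright, square to the paper within 5 degrees, a broad face towards its middle. Tips over once it leans 23 degrees, turning about its lower edge; pushed in its upper third it does not slide.
- short_foot_a (a point): Shorter carton: point at its foot end, -45 mm along its x from the middle, half-way through its 60 mm thickness (30 mm above the table when the carton lies flat on a broad face).
- short_foot_b (a point): Shorter carton: point at its foot end, +45 mm along its x from the middle, half-way through its 60 mm thickness (30 mm above the table when the carton lies flat on a broad face).
- short_top_a (a point): Shorter carton: point at its top end, -45 mm along its x from the middle, half-way through its 60 mm thickness, 140 mm above the underside (30 mm above the table when the carton lies flat on a broad face).
- short_top_b (a point): Shorter carton: point at its top end, +45 mm along its x from the middle, half-way through its 60 mm thickness, 140 mm above the underside (30 mm above the table when the carton lies flat on a broad face).
- tin: Bystander: closed steel tin with a paper band, 96 mm across, 90 mm high, just off the paper. Origin at the centre of its underside.
- tape: Bystander: roll of adhesive tape lying flat, 100 mm across, 30 mm high, just off the paper. Origin at the centre of its underside.
- glue: Bystander: upright glue bottle, 50 mm across, 130 mm high, beyond the paper. Origin at the centre of its underside.

How it is judged:
At the end, for the whole second after the job is handed in: Both cartons lie flat on a broad face (all four of each one's corner points under 40 mm high), with their whole outline on the paper (at most 3 mm over its edge), at rest (height (world z) of each of tall_foot_a, tall_foot_b, tall_top_a, tall_top_b, short_foot_a, short_foot_b, short_top_a, short_top_b below 0.04 m and x of tall_foot_a in the frame of sheet between -0.203 and 0.203 m and y of tall_foot_a in the frame of sheet between -0.168 and 0.168 m and x of tall_foot_b in the frame of sheet between -0.203 and 0.203 m and y of tall_foot_b in the frame of sheet between -0.168 and 0.168 m and x of tall_top_a in the frame of sheet between -0.203 and 0.203 m and y of tall_top_a in the frame of sheet between -0.168 and 0.168 m and x of tall_top_b in the frame of sheet between -0.203 and 0.203 m and y of tall_top_b in the frame of sheet between -0.168 and 0.168 m and linear speed of each of tall, short below 0.02 m/s and angular speed of each of tall, short below 0.2 rad/s and x of short_foot_a in the frame of sheet between -0.203 and 0.203 m and y of short_foot_a in the frame of sheet between -0.168 and 0.168 m and x of short_foot_b in the frame of sheet between -0.203 and 0.203 m and y of short_foot_b in the frame of sheet between -0.168 and 0.168 m and x of short_top_a in the frame of sheet between -0.203 and 0.203 m and y of short_top_a in the frame of sheet between -0.168 and 0.168 m and x of short_top_b in the frame of sheet between -0.203 and 0.203 m and y of short_top_b in the frame of sheet between -0.168 and 0.168 m); the robot touches nothing.
It fails at once if a carton is lifted or carried ((height (world z) of each of tall_foot_a, tall_foot_b above 0.05 m or height (world z) of any of tall_top_a, tall_top_b above 0.227 m) or (height (world z) of each of short_foot_a, short_foot_b above 0.05 m or height (world z) of any of short_top_a, short_top_b above 0.157 m)).
It fails at once if a carton is gripped, struck or squeezed (over 40 N from the fingers) (contact force between the fingers and tall above 40 N or contact force between the fingers and short above 40 N).
It fails at once if the tin is pushed or knocked over (distance of tin from where it was at the start of the episode above 0.02 m or angle between tin's own z axis and vertical above 0.3 rad).
It fails at once if the tape is pushed or knocked over (distance of tape from where it was at the start of the episode above 0.02 m or angle between tape's own z axis and vertical above 0.3 rad).
It fails at once if the glue is pushed or knocked over (distance of glue from where it was at the start of the episode above 0.02 m or angle between glue's own z axis and vertical above 0.3 rad).
It also fails if it takes over 51 s, if anything falls off the work surface, if the arm or the gripper's body presses on something with over 40 N, if the wrist force passes 120 N, or if a joint passes its speed limit or range.

## Working session

There is one attempt and no reset: what is moved stays moved. The work goes in short steps, Python scripts to look and compute and a tool call to move; the robot and the scene stay as the last step left them, time stands still between calls to the robot, and variables do not carry over. Pictures are saved under pics/ and viewed, at most 10 in all, crops included, and the job is handed in when it is done.

Besides the shell and the picture viewer there is one more tool, called after "Request:" in YAML: its name, and indented under it one key for each argument. arm_command: Moves the arm, as the interface text tells. Its arguments: {"type":"object","properties":{"plan":{"type":"string"},"hand":{"type":"number"},"grip_force":{"type":"number"}},"required":["plan"]}

```bash
mkdir -p pics
cat > h.py <<'E'
import numpy as np, cv2
from scipy.spatial.transform import Rotation as R
from bench import r, eyes, ticket
def cal(n):
    c=eyes.calibration(n); f=240/np.tan(np.radians(c["fov_y"])/2)
    return c,f
def cloud(n,d,c=None):
    c,f=cal(n); v,u=np.mgrid[:480,:640]
    P=np.stack([(u-c["cx"])/f*d,-(v-c["cy"])/f*d,-d],-1)
    A=np.array(c["attitude"],float)
    A=A if A.shape==(3,3) else R.from_rotvec(A).as_matrix()
    return P@A.T+np.array(c["origin"])
E
python3 - <<'E'
from h import *
o=r.get_obs(); print({k:np.round(v,3).tolist() for k,v in o.items()})
for n in("top","scene"):
    print(eyes.calibration(n))
    p,d=eyes.grab_frame(n); np.savez(f"pics/{n}.npz",p=p,d=d); cv2.imwrite(f"pics/{n}.png",p[...,::-1])
E
```

```text
{'clock': 0.0, 'joints': [-1.31, 0.478, 0.022, 1.556, -0.011, 1.109, -0.083], 'qvel': [0.0, -0.001, -0.001, -0.001, 0.003, 0.0, 0.002], 'tau': [-0.0, -59.645, 1.608, -28.12, 0.013, 0.009, 0.0], 'tcp_pos': [0.243, 0.629, 0.244], 'orientation': [-0.576, -3.088, 0.003], 'contact_force': [-0.26, 0.215, 0.195], 'moment': [0.001, -0.023, 0.061], 'gripper_force': 0.0, 'grip_width': 0.085}
{'fov_y': 46.820249493163736, 'cx': 312.84139579655346, 'cy': 247.24578185971953, 'origin': array([0.48966146, 0.01583885, 1.17418411]), 'attitude': array([ 0.0515402 , -0.08623266, -1.58550947])}
{'fov_y': 51.81342633334188, 'cx': 325.3184985276125, 'cy': 244.35835904607495, 'origin': array([1.12809028, 0.42292908, 0.59776505]), 'attitude': array([0.52038009, 1.09206729, 2.01682081])}
```

View pics/top.png

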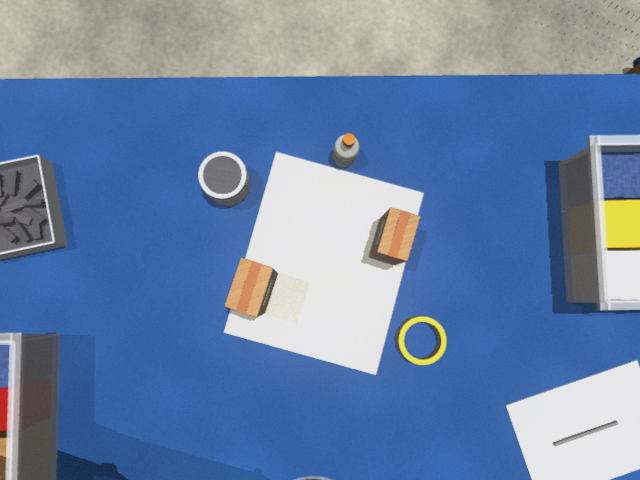

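View pics/scene.png

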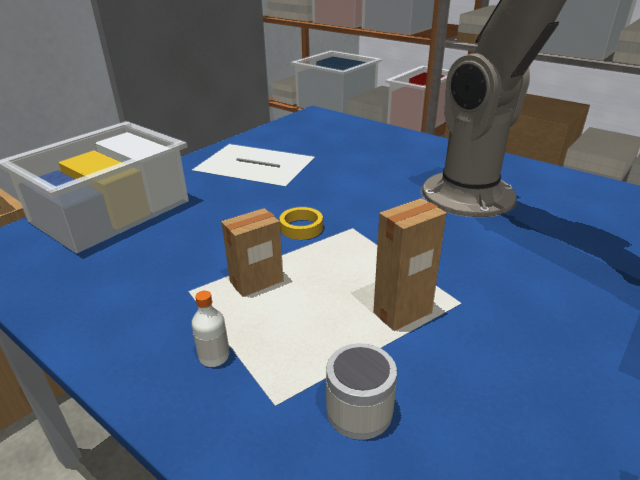

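The top view shows the tall carton at (250,289) on the left paper edge and the short one at (397,236) on the right. The tin is at (223,178), the glue at (346,150) and the tape at (422,341). World +x is up and +y is left. The scene view agrees with this, and both cartons have clear space outside the paper.

Run:
```python
from h import *
z=np.load("pics/top.npz"); p,d=z["p"],z["d"]; W=cloud("top",d)
hsv=cv2.cvtColor(p,cv2.COLOR_RGB2HSV)
roi=np.zeros((480,640),bool); roi[130:385,190:455]=1
def rect(m,nm):
    q=W[m][:,:2].astype(np.float32); (c,s,a)=cv2.minAreaRect(q); b=cv2.boxPoints((c,s,a))
    print(nm,len(q),np.round(c,3),np.round(s,3),round(a,1),"corners",np.round(b,3).tolist(),"z",np.round(np.median(W[m][:,2]),3)); return b
def big(m):
    n,l,s,_=cv2.connectedComponentsWithStats(m.astype(np.uint8)); return l==1+np.argmax(s[1:,4])
H=W[...,2]
rect(big(roi&(H>.195)&(H<.23)),"tall"); 
rect(big(roi&(H>.128)&(H<.155)&(np.arange(640)>360)),"short")
pm=big(roi&(abs(H)<.012)&(hsv[...,2]>150)&(hsv[...,1]<70))
rect(pm,"paper")
rect(big(roi&(H>.08)&(H<.1)&(np.arange(640)<260)),"tin")
m=roi&(H>.02)&(H<.06)&(hsv[...,1]>120)&(abs(hsv[...,0].astype(int)-28)<8)&(np.arange(640)>390); rect(big(m),"tape")
rect(big(roi&(H>.05)&(np.arange(480)[:,None]<180)&(np.arange(640)>300)),"glue")
c,f=cal("top")
print("table z",np.median(H[roi&(hsv[...,0]>100)&(hsv[...,1]>150)]))
# wrist camera rot
o=r.get_obs(); print(R.from_rotvec(o["orientation"]).as_matrix().round(3))
```

```text
tall 1829 [0.507 0.107] [0.06 0.09] 71.1 corners [[0.45399999618530273, 0.09300000220537186], [0.5400000214576721, 0.06400000303983688], [0.5590000152587891, 0.12099999934434891], [0.4740000069141388, 0.15000000596046448]] z 0.211
short 1551 [ 0.603 -0.169] [0.061 0.091] 71.6 corners [[0.550000011920929, -0.18299999833106995], [0.6370000243186951, -0.21199999749660492], [0.656000018119812, -0.15399999916553497], [0.5699999928474426, -0.125]] z 0.141
paper 25640 [ 0.562 -0.036] [0.333 0.403] 73.5 corners [[0.32199999690055847, -0.1379999965429306], [0.7080000042915344, -0.2529999911785126], [0.8029999732971191, 0.06599999964237213], [0.4169999957084656, 0.1809999942779541]] z 0.002
tin 1843 [0.731 0.169] [0.095 0.095] 23.1 corners [[0.6690000295639038, 0.1940000057220459], [0.7059999704360962, 0.10700000077486038], [0.7940000295639038, 0.14399999380111694], [0.7559999823570251, 0.23100000619888306]] z 0.092
tape 768 [ 0.396 -0.23 ] [0.098 0.098] 0.7 corners [[0.34599998593330383, -0.18199999630451202], [0.3479999899864197, -0.2800000011920929], [0.4449999928474426, -0.27799999713897705], [0.4440000057220459, -0.1809999942779541]] z 0.031
glue 566 [ 0.646 -0.046] [0.05  0.334] 76.8 corners [[0.4779999852180481, -0.032999999821186066], [0.8029999732971191, -0.10899999737739563], [0.8140000104904175, -0.05999999865889549], [0.49000000953674316, 0.01600000075995922]] z 0.091
table z 0.0008967249517811693
[[-0.933  0.36  -0.   ]
 [ 0.36   0.933 -0.002]
 [-0.    -0.002 -1.   ]]
```

Request:
arm_command:
  plan: "0 0 0 -2.5; -0.024 -0.018 0 0; -0.024 -0.018 0 0; -0.024 -0.018 0 0; -0.024 -0.018 0 0; -0.024 -0.018 0 0; -0.024 -0.018 0 0; -0.024 -0.018 0 0; -0.024 -0.018 0 0; -0.024 -0.018 0 0; -0.024 -0.018 0 0; -0.024 -0.018 0 0; -0.024 -0.018 0 0; -0.024 -0.018 0 0; -0.024 -0.018 0 0; -0.024 -0.018 0 0; -0.024 -0.018 0 0; -0.009 -0.018 0 0; 0 0 0 0"
  hand: 1
  grip_force: 20

```text
clock: 2.48
tcp_pos: [0.5177, 0.2124, 0.2451]
orientation: [-0.513, -3.099, 0.001]
contact_force: [0.1, 0.9, -0.1]
grip_width: -0.0002
gripper_force: 0.0
```

```bash
cat >> h.py <<'E'
def rel(c,s):
    "carton centre c, side s=+1 outside is +toolY: offsets in tool axes from TCP to carton centre"
    o=r.get_obs(); M=R.from_rotvec(o["orientation"]).as_matrix()
    print(round(o["clock"],2),"tcp",o["tcp_pos"].round(4),"F",np.round(o["contact_force"],1),"w",round(o["grip_width"],4),"yaxis",M[:,1].round(3),
      "toolrel",(M.T@(np.array([*c,0])-o["tcp_pos"])).round(4),"q",np.round(o["joints"],2))
E
python3 -c "
from h import *
rel((.507,.107),1)"
```

```text
2.48 tcp [0.5177 0.2124 0.2451] F [ 0.1  0.9 -0.1] w -0.0002 yaxis [ 0.322  0.947 -0.001] toolrel [-0.0239 -0.103   0.2452] q [-0.66  0.29  0.19  1.85 -0.06  1.01  0.8 ]
```

Request:
arm_command:
  plan: "-0.012 -0.01 0.01 0; -0.012 -0.01 0.011 0; 0 -0.01 0.011 0; 0 -0.01 0.011 0; 0 0 0.011 0; 0 0 0.011 0; 0 0 0 0"

```text
clock: 3.35
tcp_pos: [0.5273, 0.1689, 0.1793]
orientation: [-0.507, -3.099, 0.001]
contact_force: [0.7, -0.8, -0.2]
grip_width: 0.0001
gripper_force: 0.0
```

```bash
python3 -c "
from h import *
rel((.507,.107),1)
p,d=eyes.grab_frame('scene'); cv2.imwrite('pics/s2.png',p[...,::-1])"
```

```text
3.35 tcp [0.5273 0.1689 0.1793] F [ 0.7 -0.8 -0.2] w 0.0001 yaxis [ 0.319  0.948 -0.001] toolrel [-0.0007 -0.065   0.1793] q [-0.58  0.36  0.2   1.92 -0.09  0.87  0.91]
```

View pics/s2.png

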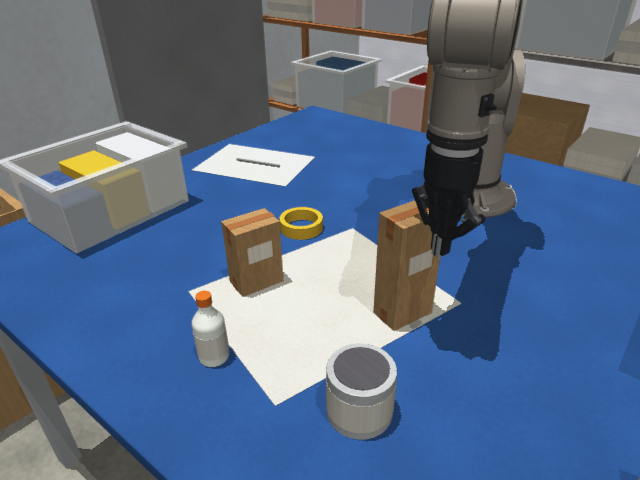

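The shut fingertips are at (440,245), beside the tall carton's outer face near its top. I'm pushing slowly now.

Request:
arm_command:
  plan: "0 -0.006 0 0; 0 -0.004 0 0; 0 -0.004 0 0; 0 -0.004 0 0; 0 -0.004 0 0; 0 -0.004 0 0; 0 -0.004 0 0; 0 -0.004 0 0; 0 -0.004 0 0; 0 -0.004 0 0; 0 -0.004 0 0; 0 -0.004 0 0"

```text
clock: 4.9
tcp_pos: [0.5168, 0.1247, 0.1865]
orientation: [0.504, 3.09, 0.014]
contact_force: [-3.3, 6.1, 37.3]
grip_width: -0.0002
gripper_force: 17.3
```

```bash
python3 -c "
from h import *
rel((.507,.107),1)
p,d=eyes.grab_frame('scene'); cv2.imwrite('pics/s3.png',p[150:400,150:550,::-1])"
```

```text
4.9 tcp [0.5168 0.1247 0.1865] F [-3.3  6.1 37.3] w -0.0002 yaxis [0.318 0.948 0.01 ] toolrel [ 0.0053 -0.0218  0.1862] q [-0.53  0.31  0.21  1.98 -0.09  0.85  0.98]
```

View pics/s3.png

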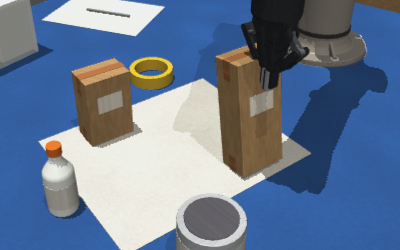

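The gripper's knuckles are bearing on the carton's top edge, with 37 N upward. I'll ease off straight away and push again from higher.

Request:
arm_command:
  plan: "0 0.001 -0.004 0; 0 0.002 -0.005 0; 0 0.003 -0.005 0; 0 0 0 0"

```text
clock: 5.45
tcp_pos: [0.5139, 0.1271, 0.1943]
orientation: [0.508, 3.1, 0.0]
contact_force: [0.3, -0.3, 0.2]
grip_width: -0.0001
gripper_force: 0.2
```

```bash
python3 -c "
from h import *
rel((.507,.107),1)
p,d=eyes.grab_frame('scene'); cv2.imwrite('pics/s4.png',cv2.resize(p[150:350,330:550,::-1],None,fx=2.5,fy=2.5))"
```

```text
5.45 tcp [0.5139 0.1271 0.1943] F [ 0.3 -0.3  0.2] w -0.0001 yaxis [0.319 0.948 0.   ] toolrel [ 0.0002 -0.0213  0.1943] q [-0.54  0.3   0.21  1.97 -0.08  0.88  0.96]
```

View pics/s4.png

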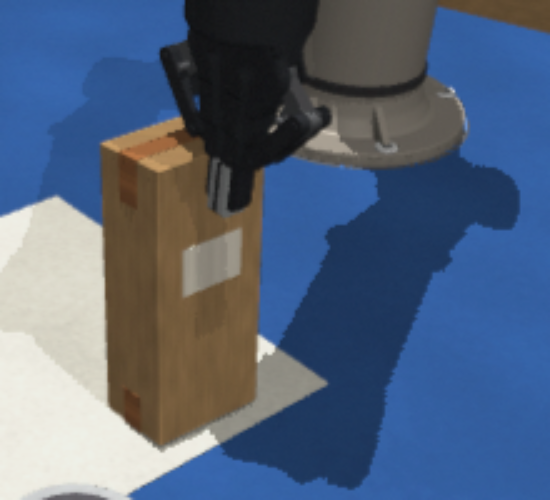

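Request:
arm_command:
  plan: "0 0.01 -0.005 0; 0 0.015 -0.01 0; 0 0.015 -0.01 0; 0 0.015 -0.01 -10; 0 0 0 -10; 0 0 0 -10; 0 0 0 -10; 0 0 0 -10; 0 0 0 -10; 0 0 0 -10; 0 0 0 -10; 0 0 0 -10; 0 0 0 0; 0 0 0 0"

```text
clock: 7.25
tcp_pos: [0.5317, 0.1795, 0.2296]
orientation: [-1.828, 2.554, 0.0]
contact_force: [-0.4, 0.5, 0.5]
grip_width: -0.0
gripper_force: 0.0
```

```bash
cat >> h.py <<'E'
def tops(skip=()):
    p,d=eyes.grab_frame("top"); W=cloud("top",d); H=W[...,2]
    roi=np.zeros((480,640),bool); roi[150:385,200:455]=1
    hsv=cv2.cvtColor(p,cv2.COLOR_RGB2HSV); br=(hsv[...,1]>70)&(hsv[...,0]<22)
    for nm,lo,hi in(("tall",.195,.225),("short",.128,.155),("flat",.05,.075)):
        m=roi&br&(H>lo)&(H<hi); n,l,s,_=cv2.connectedComponentsWithStats(m.astype(np.uint8))
        for i in range(1,n):
            if s[i,4]>300:
                c,z,a=cv2.minAreaRect(W[l==i][:,:2].astype(np.float32)); print(nm,s[i,4],np.round(c,3),np.round(z,3),round(a,1),"corners",np.round(cv2.boxPoints((c,z,a)),3).tolist(),W[l==i][:,2].mean().round(3))
    return p
E
python3 -c "
from h import *
rel((.507,.107),1)
p=tops(); cv2.imwrite('pics/t5.png',p[...,::-1])"
```

```text
7.25 tcp [0.5317 0.1795 0.2296] F [-0.4  0.5  0.5] w -0.0 yaxis [-0.947  0.322 -0.   ] toolrel [0.0766 0.     0.2296] q [-0.37  0.31 -0.08  1.84  0.03  0.99  2.35]
tall 1788 [0.507 0.107] [0.059 0.09 ] 70.9 corners [[0.45399999618530273, 0.09300000220537186], [0.5400000214576721, 0.06400000303983688], [0.5590000152587891, 0.11999999731779099], [0.4740000069141388, 0.14900000393390656]] 0.211
short 1494 [ 0.603 -0.169] [0.06  0.091] 71.8 corners [[0.550000011920929, -0.18299999833106995], [0.6370000243186951, -0.21199999749660492], [0.656000018119812, -0.1550000011920929], [0.5690000057220459, -0.12600000202655792]] 0.141
```

View pics/t5.png

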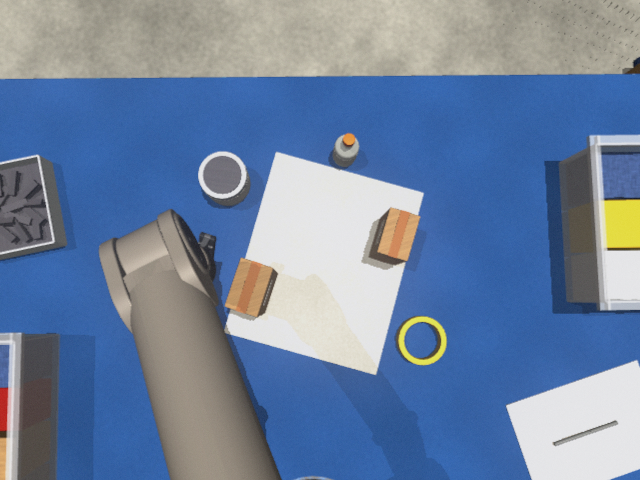

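The tall carton stands exactly where it started. With the tool turned 90°, the knuckles spread sideways (205,245) and the push runs along tool +x.

Request:
arm_command:
  plan: "0.005 0 0.01 0; 0.005 0 0.01 0; 0.005 0 0.009 0; 0.005 0 0 0; 0.005 0 0 0; 0.004 0 0 0; 0.004 0 0 0; 0.004 0 0 0; 0.004 0 0 0; 0.004 0 0 0; 0.004 0 0 0; 0.004 0 0 0"

```text
clock: 8.8
tcp_pos: [0.5145, 0.1285, 0.2003]
orientation: [-1.832, 2.552, -0.0]
contact_force: [-0.6, 0.8, 0.3]
grip_width: -0.0001
gripper_force: 0.2
```

```bash
python3 -c "
from h import *
rel((.507,.107),1)"
```

```text
8.8 tcp [0.5145 0.1285 0.2003] F [-0.6  0.8  0.3] w -0.0001 yaxis [-0.948  0.32  -0.   ] toolrel [2.270e-02 2.000e-04 2.003e-01] q [-0.31  0.29 -0.07  1.94  0.02  0.91  2.43]
```

Request:
arm_command:
  plan: "0.004 0 0 0; 0.004 0 0 0; 0.004 0 0 0; 0.004 0 0 0; 0.004 0 0 0"

```text
clock: 9.43
tcp_pos: [0.508, 0.1095, 0.2003]
orientation: [1.832, -2.552, 0.0]
contact_force: [-0.2, 0.3, 0.4]
grip_width: 0.0001
gripper_force: 0.1
```

Request:
arm_command:
  plan: "0.004 0 0 0; 0.004 0 0 0; 0.004 0 0 0; 0.004 0 0 0; 0.004 0 0 0; 0.004 0 0 0; 0.004 0 0 0; 0 0 0 0"

```text
clock: 10.42
tcp_pos: [0.4991, 0.0829, 0.2003]
orientation: [1.832, -2.552, 0.0]
contact_force: [-0.3, -0.4, 0.9]
grip_width: 0.0002
gripper_force: 0.0
```

```bash
python3 -c "
from h import *
rel((.507,.107),1)
p,d=eyes.grab_frame('scene'); cv2.imwrite('pics/s6.png',p[150:400,150:550,::-1]); tops()"
```

```text
10.43 tcp [0.4991 0.0829 0.2003] F [-0.3 -0.4  0.9] w 0.0002 yaxis [-0.947  0.32   0.   ] toolrel [-2.540e-02  2.000e-04  2.003e-01] q [-0.24  0.25 -0.05  2.    0.02  0.89  2.51]
short 1500 [ 0.603 -0.169] [0.06  0.091] 71.9 corners [[0.550000011920929, -0.18299999833106995], [0.6370000243186951, -0.21199999749660492], [0.656000018119812, -0.15399999916553497], [0.5690000057220459, -0.12600000202655792]] 0.141
flat 3461 [ 0.46 -0.03] [0.202 0.089] 71.2 corners [[0.38499999046325684, -0.1120000034570694], [0.4699999988079071, -0.14100000262260437], [0.5350000262260437, 0.050999999046325684], [0.44999998807907104, 0.07999999821186066]] 0.061
```

View pics/s6.png

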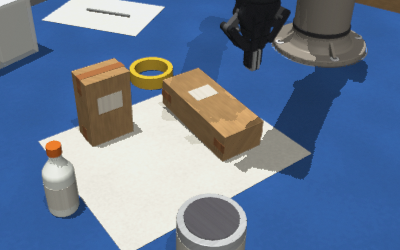

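The tall carton lies flat on the paper and clear of the edges. Next I rise and turn the wrist half round to keep joint 7 in range, then cross over to the outside of the short one.

Request:
arm_command:
  plan: "0 0 -0.02 10; 0 0 -0.02 10; 0 0 -0.02 10; 0 0 0 10; 0 0 0 10; 0 0 0 10; 0 0 0 10; 0 0 0 10; 0 0 0 10; 0 0 0 10; 0 0 0 10; 0 0 0 10; 0 0 0 10; 0 0 0 10; 0 0 0 10; 0 0 0 10; 0 0 0 10; 0 0 0 10; 0 0 0 0; 0 0 0 0"

```text
clock: 13.02
tcp_pos: [0.4992, 0.0834, 0.2603]
orientation: [-2.548, -1.837, -0.0]
contact_force: [-0.4, -0.1, -0.7]
grip_width: 0.0
gripper_force: 0.0
```

```bash
python3 -c "
from h import *
rel((.603,-.169),1)"
```

```text
13.03 tcp [0.4992 0.0834 0.2603] F [-0.4 -0.1 -0.7] w 0.0 yaxis [ 0.949 -0.316  0.   ] toolrel [-0.2067  0.1783  0.2603] q [-0.58  0.18  0.34  1.95 -0.07  1.02 -0.54]
```

Request:
arm_command:
  plan: "-0.02 0.012 0 0; -0.02 0.012 0 0; -0.02 0.012 0 0; -0.02 0.012 0 0; -0.02 0.012 0 0; -0.02 0.012 0 0; -0.02 0.012 0 0; -0.02 0.012 0 0; -0.02 0.012 0 0; -0.02 0.012 0 0; -0.02 0.012 0 0; -0.02 0.012 0 0; -0.02 0.012 0 0; -0.02 0.012 0 0; -0.008 0.01 0 0; 0 0 0 0; 0 0 0 0"

```text
clock: 15.15
tcp_pos: [0.5759, -0.2453, 0.26]
orientation: [-2.549, -1.834, -0.0]
contact_force: [0.0, -0.0, 0.2]
grip_width: 0.0002
gripper_force: 0.0
```

```bash
python3 -c "
from h import *
rel((.603,-.169),1); tops()"
```

```text
15.15 tcp [ 0.5759 -0.2453  0.26  ] F [ 0.  -0.   0.2] w 0.0002 yaxis [ 0.948 -0.318 -0.001] toolrel [0.0808 0.0016 0.2601] q [-0.06  0.41  0.49  1.69 -0.21  1.1   0.17]
short 1492 [ 0.603 -0.169] [0.06  0.091] 71.5 corners [[0.550000011920929, -0.18299999833106995], [0.6370000243186951, -0.21199999749660492], [0.656000018119812, -0.1550000011920929], [0.5690000057220459, -0.12600000202655792]] 0.141
flat 4201 [ 0.461 -0.027] [0.209 0.089] 71.1 corners [[0.38499999046325684, -0.1120000034570694], [0.4690000116825104, -0.14100000262260437], [0.5370000004768372, 0.05700000002980232], [0.453000009059906, 0.0860000029206276]] 0.061
```

Request:
arm_command:
  plan: "0 0.001 0.013 0; 0 0 0.013 0; 0 0 0.013 0; 0 0 0.013 0; 0 0 0.013 0; 0 0 0.013 0; 0 0 0.013 0; 0 0 0.013 0; 0 0 0.013 0; 0 0 0.013 0; 0 0 0 0; 0.005 0 0 0; 0.005 0 0 0; 0.005 0 0 0; 0.005 0 0 0; 0.005 0 0 0; 0.004 0 0 0; 0.004 0 0 0; 0.004 0 0 0; 0.004 0 0 0"

```text
clock: 17.7
tcp_pos: [0.5899, -0.2078, 0.1303]
orientation: [-2.552, -1.832, 0.0]
contact_force: [-0.9, -0.8, 1.0]
grip_width: 0.0001
gripper_force: 0.3
```

Request:
arm_command:
  plan: "0.004 0 0 0; 0.004 0 0 0; 0.004 0 0 0; 0.004 0 0 0; 0.004 0 0 0"

```text
clock: 18.32
tcp_pos: [0.5964, -0.1887, 0.1303]
orientation: [-2.552, -1.833, -0.0]
contact_force: [-0.1, -0.5, 0.7]
grip_width: -0.0001
gripper_force: 0.3
```

```bash
python3 -c "
from h import *
rel((.603,-.169),1); tops()"
```

```text
18.32 tcp [ 0.5964 -0.1887  0.1303] F [-0.1 -0.5  0.7] w -0.0001 yaxis [ 0.948 -0.319 -0.   ] toolrel [ 0.0208 -0.      0.1303] q [-0.1   0.55  0.43  1.8  -0.29  0.85  0.14]
short 1444 [ 0.61  -0.146] [0.06  0.092] 73.1 corners [[0.5580000281333923, -0.16200000047683716], [0.6449999809265137, -0.1889999955892563], [0.6629999876022339, -0.13099999725818634], [0.5759999752044678, -0.10400000214576721]] 0.144
flat 4215 [ 0.461 -0.027] [0.209 0.089] 71.1 corners [[0.38499999046325684, -0.1120000034570694], [0.4699999988079071, -0.14100000262260437], [0.5370000004768372, 0.05700000002980232], [0.453000009059906, 0.0860000029206276]] 0.061
```

Request:
arm_command:
  plan: "0.004 0 0 0; 0.004 0 0 0; 0.004 0 0 0; 0.004 0 0 0; 0.004 0 0 0; 0.004 0 0 0"

```text
clock: 19.12
tcp_pos: [0.604, -0.1659, 0.1302]
orientation: [-2.552, -1.833, -0.0]
contact_force: [-0.3, -0.8, 0.2]
grip_width: 0.0001
gripper_force: 0.0
```

Request:
arm_command:
  plan: "0.004 0 0 0; 0.004 0 0 0; 0.003 0 0 0; 0 0 0 0; 0 0 0 0; 0 0 0 0"

```text
clock: 19.88
tcp_pos: [0.6074, -0.1561, 0.1303]
orientation: [2.552, 1.832, -0.0]
contact_force: [-0.1, 0.9, -0.3]
grip_width: -0.0003
gripper_force: 0.0
```

```bash
python3 -c "
from h import *
rel((.603,-.169),1); tops()"
```

```text
19.88 tcp [ 0.6074 -0.1561  0.1303] F [-0.1  0.9 -0.3] w -0.0003 yaxis [ 0.947 -0.32   0.   ] toolrel [-0.0136 -0.      0.1303] q [-0.16  0.56  0.43  1.8  -0.29  0.85  0.08]
flat 2564 [ 0.635 -0.071] [0.139 0.09 ] 71.7 corners [[0.5699999928474426, -0.12300000339746475], [0.656000018119812, -0.1509999930858612], [0.699999988079071, -0.01899999938905239], [0.6140000224113464, 0.008999999612569809]] 0.061
flat 3650 [ 0.465 -0.016] [0.185 0.089] 71.2 corners [[0.3930000066757202, -0.08900000154972076], [0.4779999852180481, -0.11800000071525574], [0.5370000004768372, 0.05700000002980232], [0.453000009059906, 0.0860000029206276]] 0.061
```

Request:
arm_command:
  plan: "-0.01 0 -0.03 0; -0.01 0 -0.03 0; -0.01 0 -0.03 0; -0.01 0 -0.03 0; 0 0 0 0; 0 0 0 0; 0 0 0 0"

```text
clock: 20.8
tcp_pos: [0.5942, -0.193, 0.249]
orientation: [-2.55, -1.832, 0.002]
contact_force: [0.6, -0.5, -0.0]
grip_width: 0.0001
gripper_force: 0.0
```

```bash
python3 -c "
from h import *
rel((.603,-.169),1); tops()
p,d=eyes.grab_frame('scene'); cv2.imwrite('pics/s7.png',p[...,::-1])"
```

```text
20.8 tcp [ 0.5942 -0.193   0.249 ] F [ 0.6 -0.5 -0. ] w 0.0001 yaxis [ 0.948 -0.319 -0.002] toolrel [0.0256 0.0012 0.249 ] q [-0.15  0.42  0.49  1.7  -0.22  1.08  0.09]
flat 2567 [ 0.635 -0.071] [0.14 0.09] 71.8 corners [[0.5699999928474426, -0.12300000339746475], [0.656000018119812, -0.15199999511241913], [0.6990000009536743, -0.01899999938905239], [0.6140000224113464, 0.008999999612569809]] 0.061
flat 4202 [ 0.461 -0.027] [0.209 0.089] 71.2 corners [[0.38499999046325684, -0.1120000034570694], [0.4699999988079071, -0.14100000262260437], [0.5370000004768372, 0.05700000002980232], [0.453000009059906, 0.0860000029206276]] 0.061
```

View pics/s7.png

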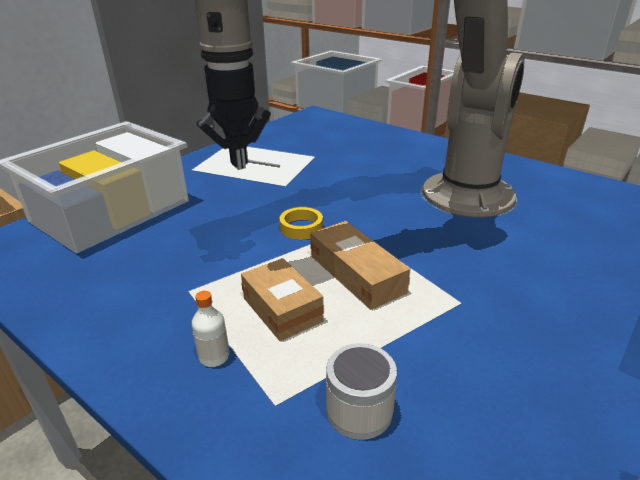

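Both cartons lie flat side by side on the paper, the short one at (282,298) and the tall one at (360,263). The tin, tape and glue haven't moved, and the gripper is clear.

```bash
python3 -c "
from bench import ticket
print(ticket.hand_in())"
```

```text
the job is handed in; nothing more can be done
None
```

Both cartons lie flat side by side, wholly on the paper, with the tin, tape and glue unmoved, and the job is handed in; my first push on the tall carton jammed the gripper on its top edge (37 N read at the wrist after the move; the limit is 40 N), and the hand-in gave no verdict.

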